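# Shift the slicer's gear lever into third

### The job

Put the slicer's gear selector into third: the lever stands on the left side of the H-shaped gate, perhaps part way into one of the two left slots. Push its ball knob to the neutral cross slot, across to the right side, then forward (away from you) until it is fully home in the front right slot, and leave it there. Push only with the fingertips or the outside of the fingers, and never take the knob between them; do not run the lever into the back right slot, and do not disturb the things lying around.

Things in the scene. Friction and masses are not known exactly. Their poses are not given: they have to be found in the camera images.
- selector: Gear selector bolted to the table: grey cast box 134 x 116 mm on a 172 x 124 mm foot, with a bare metal gate plate (140 x 124 x 8 mm) as its top, 90 mm above the table. Origin: centre of its underside; x forward (away from the robot, give or take 0.45 rad), y to its left, z up. The lever's pivot lies on its centre line (x = y = 0), 22 mm above the table.
- gate_neutral (a point): Centre of the H-shaped opening, in the plate's top face; axes as the selector's. Two fore-and-aft slots, 18 mm wide, run from x = -36 to +36 mm at y = +20 (left) and -20 mm (right), joined by the 20 mm wide neutral cross slot at x = 0. The lever's 11 mm stem stands in the opening and runs against its edges, so it crosses only in neutral.
- slot_third (a point): Where the stem stands when fully home in the front right slot (third), in the plate's top face, at (30, -21) mm from gate_neutral along the selector's x and y. Front left is first, back left second, back right fourth.
- knob (a point): Centre of the black ball knob, 40 mm diameter, on top of the lever, 150 mm from the pivot. In the selector's frame (mm): x = 150 sin f, y = -150 cos f sin s, z = 22 + 150 cos f cos s (f = gear_fore, s = gear_side): left neutral about (0, 45, 165), right neutral (0, -45, 165), home in third (58, -42, 154). It crosses freely only with x within about 8 mm of 0.
- gear_side (a joint): Sideways lean of the lever, rad: positive is to the selector's right (-y). About -0.31 in the left slots, +0.31 in the right slots, stops at -0.34 and +0.34. The hinge is stiff (about 2 to 4 N at the knob moves it slowly, more if pushed fast) and stays where it is left.
- gear_fore (a joint): Fore and aft lean of the lever, rad: positive is forward (+x of the selector). 0 is neutral, +0.40 is the stop at the front end of a slot, -0.40 at the back end. Just as stiff; it stays where it is left. There is no spring and no detent.
- gourd_0: Loose whole green gourd, 45 x 199 x 43 mm, lying on the table to the right of the selector; origin: centre of its underside. Leave it alone.
- seed_spoon: Loose metal spoon, 26 x 156 x 13 mm, lying to the far right; origin: centre of its underside. Leave it alone.
- tape_roll: Loose roll of buff tape lying flat, 94 mm across, 19 mm high, to the left; origin: centre of its underside. Leave it alone.
- seed_jar: Loose clear jar of seeds with a green lid, 95 mm across, 137 mm high, to the left; origin: centre of its underside. Leave it alone.

How it is judged (in metres and radians):
On the way:
1. the lever has been brought across the gate to the right side in neutral (value of joint gear_side above 0.2 rad and value of joint gear_fore below 0.2 rad).
At the end, for the whole second after the job is handed in: The lever stands at rest in the front right slot (gear_side above 0.2 rad), fully home: gear_fore above 0.35 rad, that is within 0.05 rad (about 7 mm at the knob) of its front stop at 0.40 (value of joint gear_side above 0.2 rad and value of joint gear_fore above 0.35 rad and not (velocity of joint gear_fore above 0.05 rad/s) and not (velocity of joint gear_fore below -0.05 rad/s)); the robot touches nothing.
It fails at once if the knob is taken between the fingers (the TCP comes within 24 mm of the knob's centre) (distance between the grasp point and knob below 0.024 m).
It fails at once if the lever is run into the back right slot (value of joint gear_side above 0.15 rad and value of joint gear_fore below -0.2 rad).
It fails at once if a thing lying around is moved by more than 25 mm or lifted (distance of any of gourd_0, seed_spoon, tape_roll, seed_jar from where it was at the start of the episode above 0.025 m).
It also fails if it takes over 54 s, if anything falls off the work surface, if the arm or the gripper's body presses on something with over 40 N, if the wrist force passes 120 N, or if a joint passes its speed limit or range.

### The arm

A 6-joint arm with a two-finger parallel gripper is mounted at the origin on the work surface; the furniture and walls round the work are solid. World frame = base frame: x ahead of the robot, y to its left, z up, the work surface at z = 0. Lengths are in mm, angles in rad, forces in N, time in s.
With the tool pointing down it reaches from about 400 to 825 mm from the base axis. Payload 7 kg.
Tool frame: the origin (TCP) lies between the finger pads, 19 mm behind the fingertips; this is the grasp point; z points along the fingers, y is the line along which they close (so a half turn about z gives the same grasp; the last joint's range is limited). The gripper opens to 88 mm and grips with 3 to 60 N. Pads are 19 mm wide; open, the fingers measure 130 mm over their backs; the gripper's body (78 mm by 193 mm) begins 47 mm behind the grasp point.
Start: joints at [-0.955, 0.359, 0.012, 0, -1.224, -0.288], TCP at [217.297, -639.044, 245.361] pointing down, gripper open.
Joint ranges: [-3.07, 3.07], [-1.43, 2.12], [-1.02, 1.25], [-3.03, 1.67], [-3.05, -0], [-3.03, 3.03]. Speed limits (rad/s): [2.39, 2.39, 3.01, 3.14, 3.14, 3.14].

### API

Orientations are given as a unit quaternion [x, y, z, w].
In Python, from bench import bot, order, camera gives the robot as it stands (bot), with the cameras as plain functions and the job (order).
- The arm moves only by the tool drive_effector, called after "Request:" as name([rows], argument=value, ...), one row to a line, values as JSON. Schema: {"type":"object","properties":{"moves":{"type":"array","items":{"type":"array","items":{"type":"array","items":{"type":"number"},"minItems":5,"maxItems":5},"minItems":1,"maxItems":12},"minItems":1,"maxItems":1},"only":{"type":"string"},"quiet":{"type":"boolean"},"lines":{"type":"string"}},"required":["moves"],"additionalProperties":false}. moves is a list that holds a single list of rows (three levels of brackets), with 1 to 12 rows, each of 5 numbers: the opening from 0.0 (shut) to 1.0 (fully open), then dx, dy, dz in fractions of the full range, 1 being 800 mm, then a turn about the tool's z in shares of pi rad (1.0 is pi rad); each row is the pose to reach, as a shift and turn from the pose commanded when the call began, along the tool's axes at that moment; what a row does not reach only later rows make up. A row lasts 1/8 s, in which the tool goes at most 62.5 mm and 0.188 rad, less where a joint would pass 70% of its speed; a pose out of reach is approached as far as the arm can. The fingers move at their own pace and stop on an object; the grip force is fixed at half the most. Time passes only in rows, so rows that do not move let the fingers close. The tool returns the time, the measured TCP pose, the force, the opening and the grip force at its end. only (a regular expression) keeps the lines of the reply that match it, lines (a string "A,B") keeps lines A to B, and quiet returns only ok. Shift and turn numbers lie between -1 and 1, and a call with a number outside is refused. Input that does not fit is refused with a message, and nothing moves.
- bot.get_obs(): the state, without advancing time (a new reading comes with each control period).
- camera(name): name is "scene" or "top"; returns a dict with "color" (480x640x3 uint8, red, green, blue), "camera_matrix" (3x3 intrinsics, pixels), "dist" ([k1, k2, p1, p2, k3] as OpenCV has them; the pictures are not rectified), "rvec" (rotation vector, rad) and "tvec" (3), from world to camera coordinates, as OpenCV has them. Camera axes: x right, y down, z forward; pixel columns grow to the right and rows downward; lengths in mm; the calibration is good to about 2 mm. A picture is of the moment at which its call begins. There is no depth.
- order.sign_off(): hands the job in; it is judged then, once.
The state is a dict: "time_s": time; "joint_positions": joint angles; "joint_vel": joint speeds; "tau": joint torques, N m; "tool_pos": TCP position; "orientation": TCP orientation; "contact_force": force on the tool from outside, world axes, zero at the start; "ft_torque": the same for the moment, N m; "width": opening from 0.0 (shut) to 1.0 (fully open); "grasp_force": force on a finger pad.
Only numpy, scipy, OpenCV 4.12 (cv2) and the standard library are available. Lean on these libraries where they do the work, as an engineer would, in place of code of your own. Each camera call takes 0.05 s, during which the arm holds its last target. There are 200 camera calls.

## Working session

There is one attempt and no reset: what is moved stays moved. The work goes in short steps, Python scripts to look and compute and a tool call to move; the robot and the scene stay as the last step left them, time stands still between calls to the robot, and variables do not carry over. Pictures are saved under pics/ and viewed, at most 10 in all, crops included, and the job is handed in when it is done.

```bash
ls; mkdir -p pics
```

Run:
```python
from bench import bot, order, camera
import cv2
o=bot.get_obs();print(o)
for n in("scene","top"):
    c=camera(n);cv2.imwrite(f"pics/{n}0.png",c["color"][:,:,::-1]);print(c["camera_matrix"],c["dist"],c["rvec"],c["tvec"])
```

```text
bench.py
pics
{'time_s': 0.0, 'joint_positions': array([-9.54881151e-01,  3.59392816e-01,  1.10725904e-02, -3.50269377e-04,
       -1.22406511e+00, -2.88108713e-01]), 'joint_vel': array([ 0.00023951, -0.0002339 , -0.00060487,  0.00124712,  0.00018139,
       -0.00089763]), 'tau': array([ 2.63577949e-04, -5.82722068e+01,  2.93049306e+01,  6.99683994e+00,
        6.93411188e-03, -1.94066815e-04]), 'tool_pos': array([ 217.17322983, -638.64383136,  244.42476141]), 'orientation': array([-1.63111459e-01,  9.86607315e-01,  7.86634025e-04, -1.98893069e-04]), 'contact_force': array([ 0.12832723,  0.76002009, -0.33984883]), 'ft_torque': array([ 0.03791687, -0.03619389, -0.01617821]), 'grasp_force': 0.0, 'width': 0.9992039429667302}
[[511.43941889   0.         320.14051503]
 [  0.         511.43941889 246.44491374]
 [  0.           0.           1.        ]] [-0.0201418  0.         0.         0.         0.       ] [ 0.67393162 -2.72131933  0.98761988] [ 527.245862    315.58378094 1038.12990642]
[[458.47922071   0.         323.77893187]
 [  0.         458.47922071 248.90477679]
 [  0.           0.           1.        ]] [-0.09376456  0.          0.          0.          0.        ] [ 2.22163766 -2.15840534  0.07277907] [ -86.74637823  632.16480484 1102.48617559]
```

View pics/scene0.png

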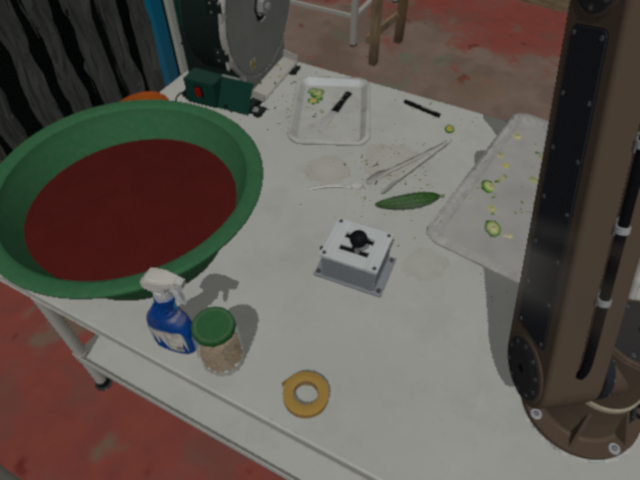

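View pics/top0.png

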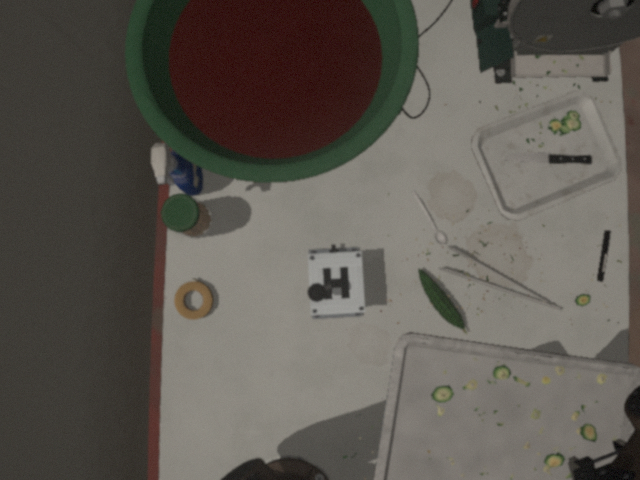

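The scene view shows the selector near (357,255). In the top view its plate is around (336,283) and the knob at (318,292), which looks like left and part way back. The gourd is at (442,298), the jar at (181,213) and the tape at (194,299). I'll enlarge both views.

Run:
```python
import cv2,numpy as np
a=cv2.imread("pics/top0.png")[230:330,290:390];b=cv2.imread("pics/scene0.png")[205:305,305:405]
cv2.imwrite("pics/crop0.png",np.hstack([cv2.resize(x,(400,400),interpolation=cv2.INTER_CUBIC) for x in(a,b)]))
```

```text
(no output)
```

View pics/crop0.png

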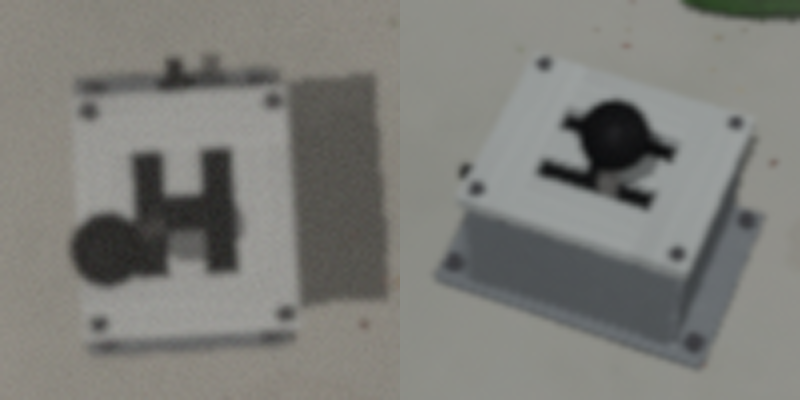

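Crop reading:
- **Plate screws, top view:** FL (89,110), FR (274,101), BL (99,324) and BR (286,313).
- **Knob:** centre at (106,249) in the top view and (614,136) in the scene view.

Create h.py:
```python
import numpy as np,cv2
from bench import bot, order, camera
from scipy.optimize import least_squares
from scipy.spatial.transform import Rotation as R
C={n:camera(n) for n in("scene","top")}
def proj(n,P):
    c=C[n];return cv2.projectPoints(np.float64(P).reshape(-1,1,3),c["rvec"],c["tvec"],c["camera_matrix"],c["dist"])[0][:,0]
def plane(n,uv,z):
    return np.array([[*least_squares(lambda p:(proj(n,[*p,z])-q).ravel(),[550,0]).x,z] for q in uv])
def full(u,ox,oy): return (np.float64(u)+.5)/4-.5+[ox,oy]
```

Create m.py:
```python
from h import *
t=full([[89,110],[274,101],[99,324],[286,313]],290,230)
P=plane("top",t,90);print(P.round(1))
s=full([[144,63],[336,123],[76,188],[276,253]],305,205)  # scene: order found below
print(plane("scene",s,90).round(1))
c=P.mean(0);d=P[0]+P[1]-P[2]-P[3];l=P[0]+P[2]-P[1]-P[3]
print(c,np.arctan2(d[1],d[0]),np.arctan2(-l[0],l[1]))
k={"top":full([[106,249]],290,230),"scene":full([[214,136]],305,205)}
X=least_squares(lambda p:np.r_[(proj("top",p)-k["top"]).ravel(),(proj("scene",p)-k["scene"]).ravel()],[550,0,160]);print(X.x,X.cost)
g=np.array([[460,-100]])
print("gourd",plane("top",[[420,270],[466,329]],20).round(0), "jar",plane("top",[[181,213]],137).round(0))
```

```bash
python3 m.py
```

```text
[[ 610.3  -41.6   90. ]
 [ 618.5 -147.6   90. ]
 [ 488.3  -51.    90. ]
 [ 497.5 -157.5   90. ]]
[[ 618.6 -148.4   90. ]
 [ 496.5 -157.8   90. ]
 [ 609.5  -42.3   90. ]
 [ 488.3  -52.7   90. ]]
[553.66028438 -99.40029246  90.        ] 0.07909830004539677 0.08192725271946817
[532.75106395 -54.85665016 164.25872654] 0.09469207984966112
gourd [[ 589. -306.   20.]
 [ 448. -423.   20.]] jar [[698. 252. 137.]]
```

Create g.py:
```python
# usage: g.py x y z(world tool height) [knob]: shift in tool axes from the measured pose to selector-frame target
import sys,numpy as np
from bench import bot, order, camera
from scipy.spatial.transform import Rotation as R
o=bot.get_obs();S=R.from_euler("z",.08);O=np.array([553.5,-99.9,0])
T=R.from_quat(o["orientation"]);p=o["tool_pos"]
y=S.inv().apply(T.apply([0,1,0]))
print("sel pos",S.inv().apply(p-O).round(1),"F",S.inv().apply(o["contact_force"]).round(1),"turn",np.arctan2(-y[0],y[1]).round(3),"w",round(o["width"],2),"t",o["time_s"])
for i in range(1,len(sys.argv)-2,3):
    q=np.array(sys.argv[i:i+3],float);print(q,T.inv().apply(O+S.apply(q)-p).round(1))
```

```bash
python3 g.py -70 46 245  -70 46 166
```

```text
sel pos [-378.3 -510.3  244.8] F [-0.4  0.3 -0.5] turn 0.248 w 1.0 t 0.2
[-70.  46. 245.] [-4.353e+02  4.637e+02  2.000e-01]
[-70.  46. 166.] [-435.3  463.6   79.2]
```

The manual's scale: shifts go in shares of 800 mm and turns go in shares of pi rad. Converting my numbers, 464 mm / 800 = 0.58, -435 mm / 800 = -0.5438, 0.248 rad / 3.1416 = 0.0789.

Request:
drive_effector([
  [[0,-0.05,0.0525,0,0.0064],[0,-0.1,0.1063,0,0.0159],[0,-0.15,0.16,0,0.0318],[0,-0.2,0.2125,0,0.0477],[0,-0.25,0.2663,0,0.0637],[0,-0.3,0.32,0,0.0789],[0,-0.35,0.3725,0,0.0789],[0,-0.4,0.4263,0,0.0789],[0,-0.45,0.48,0,0.0789],[0,-0.5,0.5325,0,0.0789],[0,-0.5438,0.58,0,0.0789],[0,-0.5438,0.58,0,0.0789]],
])

```text
time_s: 1.7
tool_pos: [480.9, -56.9, 245.2]
orientation: [-0.042, 0.999, 0.0, 0.0]
contact_force: [-0.2, 0.2, -0.1]
width: 0.002
grasp_force: 0.0
```

```bash
python3 g.py -70 46 166
```

```text
sel pos [-69.   48.6 245.2] F [-0.2  0.2 -0.1] turn 0.004 w 0.0 t 1.7
[-70.  46. 166.] [ 1.1 -2.6 79.2]
```

Converted, 79 mm / 800 = 0.0988, 40 mm / 800 = 0.05.

Request:
drive_effector([
  [[0,0,-0.0025,0.05,0],[0,0,-0.0025,0.0988,0],[0,0,-0.0025,0.0988,0],[0,0,-0.0025,0.0988,0]],
])

```text
time_s: 2.2
tool_pos: [480.6, -62.1, 167.7]
orientation: [-0.04, 0.999, -0.0, 0.001]
contact_force: [0.8, 0.1, 0.5]
width: 0.006
grasp_force: 0.0
```

Request:
drive_effector([
  [[0,-0.01,0,0,0],[0,-0.0175,0,0,0],[0,-0.0225,0,0,0],[0,-0.0275,0,0,0],[0,-0.0325,0,0,0],[0,-0.0363,0,0,0],[0,-0.04,0,0,0],[0,-0.0438,0,0,0],[0,-0.0463,0,0,0],[0,-0.0463,0,0,0],[0,-0.0463,0,0,0]],
])

```text
time_s: 3.58
tool_pos: [516.9, -58.7, 166.4]
orientation: [-0.04, 0.999, 0.0, 0.0]
contact_force: [-1.4, 1.1, 1.3]
width: 0.002
grasp_force: 0.9
```

```bash
python3 g.py
```

Create pic.py:
```python
import sys,cv2,numpy as np
from bench import bot, order, camera
def crop(n,x,y,w=100,h=100,s=4):return cv2.resize(camera(n)["color"][y:y+h,x:x+w,::-1],(w*s,h*s),interpolation=cv2.INTER_CUBIC)
cv2.imwrite(sys.argv[1],np.hstack([crop("top",290,230),crop("scene",305,205)]))
```

```bash
python3 pic.py pics/p1.png
```

```text
sel pos [-33.2  44.  166.4] F [-1.3  1.2  1.3] turn -0.0 w 0.0 t 3.575
```

View pics/p1.png

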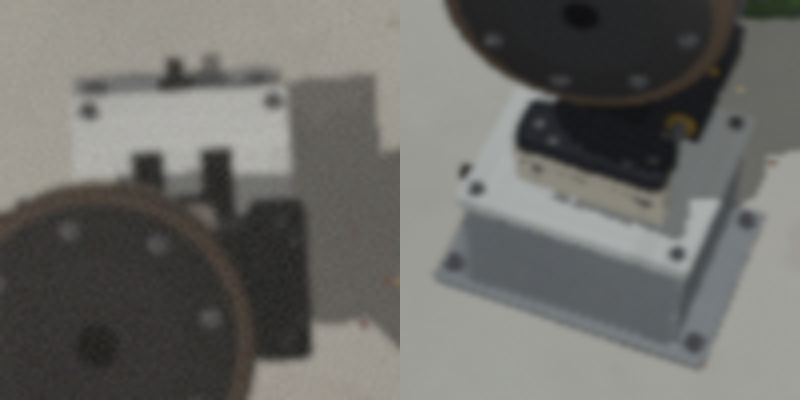

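The wrist hides the knob in both views. I felt a light contact of about 1.3 N. Next I'll back off and go round to the left side, which is where I need to be anyway, then look in the top view.

Converted, 100 mm / 800 = 0.125, 50 mm / 800 = 0.0625.

Request:
drive_effector([
  [[0,0.0375,0,0,0],[0,0.0375,0.0625,0,0],[0,0.0375,0.125,0,0],[0,0,0.125,0,0],[0,-0.0413,0.125,0,0],[0,-0.0413,0.125,0,0]],
])

```text
time_s: 4.42
tool_pos: [543.7, 44.1, 166.0]
orientation: [-0.04, 0.999, -0.0, 0.0]
contact_force: [-0.9, 0.7, -0.7]
width: 0.005
grasp_force: 0.0
```

```bash
python3 g.py 0 105 166; python3 pic.py pics/p2.png
```

```text
sel pos [  1.8 144.3 166. ] F [-0.8  0.8 -0.7] turn 0.0 w 0.0 t 4.425
[  0. 105. 166.] [  1.8 -39.3   0. ]
```

View pics/p2.png

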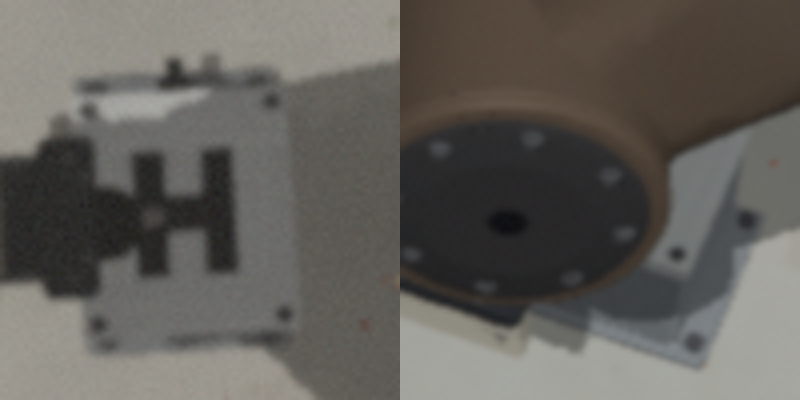

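Run:
```python
from h import *
S=R.from_euler("z",.08);O=np.array([553.5,-99.9,0])
for x in(-8,-4,0,4): 
    q=proj("top",O+S.apply([x,46,165]));print(x,((q-[290,230]+.5)*4-.5).round(0), ((proj("top",O+S.apply([x*68/150,20,90]))-[290,230]+.5)*4-.5).round(0))
```

```text
-8 [[107. 233.]] [[153. 220.]]
-4 [[106. 225.]] [[153. 217.]]
0 [[106. 218.]] [[153. 214.]]
4 [[105. 210.]] [[153. 211.]]
```

The top view puts the knob at about x = -4 mm, inside the ±8 mm window, so I'll push it across with the outside of the finger.

Converted, -90 mm / 800 = -0.1125, -84 mm / 800 = -0.105.

Request:
drive_effector([
  [[0,0.0038,-0.0313,0,0],[0,0.0038,-0.0563,0,0],[0,0.0038,-0.0675,0,0],[0,0.0038,-0.075,0,0],[0,0.0038,-0.0825,0,0],[0,0.0038,-0.09,0,0],[0,0.0038,-0.0975,0,0],[0,0.0038,-0.105,0,0],[0,0.0038,-0.1125,0,0]],
])

```text
time_s: 5.75
tool_pos: [546.9, -45.8, 167.2]
orientation: [-0.04, 0.999, 0.0, 0.001]
contact_force: [0.6, 4.0, 4.4]
width: 0.0
grasp_force: 2.3
```

```bash
python3 g.py
```

```text
sel pos [ -2.3  54.5 167.2] F [0.9 3.9 4.4] turn 0.001 w 0.0 t 5.75
```

Request:
drive_effector([
  [[0,0,-0.0075,0,0],[0,0,-0.015,0,0],[0,0,-0.0225,0,0],[0,0,-0.03,0,0],[0,0,-0.0375,0,0],[0,0,-0.045,0,0],[0,0,-0.0525,0,0],[0,0,-0.06,0,0],[0,0,-0.0675,0,0],[0,0,-0.0725,0,0],[0,0,-0.0725,0,0]],
])

```text
time_s: 7.12
tool_pos: [550.3, -104.8, 166.2]
orientation: [-0.04, 0.999, -0.0, -0.0]
contact_force: [-0.1, 0.1, 0.8]
width: 0.005
grasp_force: 0.0
```

```bash
python3 g.py
```

```text
sel pos [ -3.6  -4.6 166.2] F [-0.1  0.1  0.8] turn -0.001 w 0.01 t 7.125
```

Converted, 90 mm / 800 = 0.1125, 50 mm / 800 = 0.0625.

Request:
drive_effector([
  [[0,0,0.025,0,0],[0,0.0625,0.025,0,0],[0,0.1125,0.025,0,0],[0,0.1125,-0.0375,0,0],[0,0.1125,-0.0475,0,0],[0,0.1125,-0.0475,0,0]],
])

```text
time_s: 7.88
tool_pos: [463.8, -149.7, 166.4]
orientation: [-0.039, 0.999, -0.0, -0.0]
contact_force: [0.1, 0.2, -0.4]
width: 0.007
grasp_force: 0.0
```

```bash
python3 g.py; python3 pic.py pics/p3.png
```

```text
sel pos [-93.4 -42.5 166.4] F [ 0.1  0.2 -0.4] turn -0.002 w 0.01 t 7.875
```

View pics/p3.png

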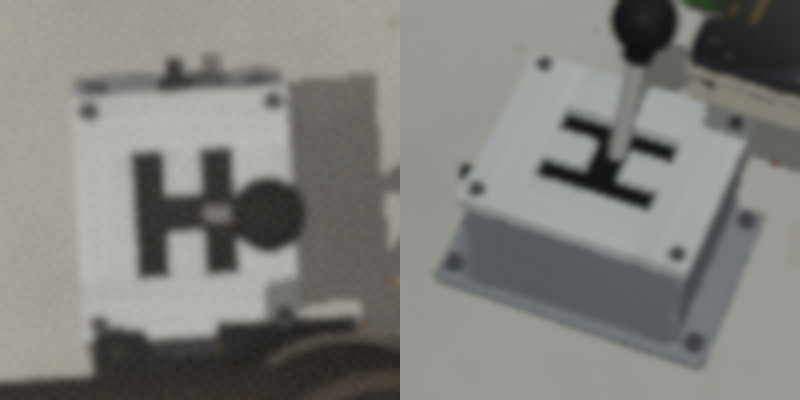

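The top view shows the knob at (268,214), so the lever is at right neutral. Now I'll push it forward from behind.

Converted, -84 mm / 800 = -0.105, -79 mm / 800 = -0.0988.

Request:
drive_effector([
  [[0,-0.0313,-0.0025,0,0],[0,-0.0563,-0.0025,0,0],[0,-0.0688,-0.0025,0,0],[0,-0.0763,-0.0025,0,0],[0,-0.0838,-0.0025,0,0],[0,-0.0913,-0.0025,0,0],[0,-0.0988,-0.0025,0,0],[0,-0.105,-0.0025,0,0]],
])

```text
time_s: 8.98
tool_pos: [548.1, -144.5, 166.5]
orientation: [-0.04, 0.999, 0.0, 0.0]
contact_force: [-2.1, -0.5, 1.6]
width: 0.005
grasp_force: 1.2
```

```bash
python3 g.py
```

```text
sel pos [ -9.  -44.1 166.5] F [-2.2 -0.3  1.6] turn -0.0 w 0.01 t 8.975
```

Request:
drive_effector([
  [[0,-0.0075,0,0,0],[0,-0.015,0,0,0],[0,-0.0225,0,0,0],[0,-0.03,0,0,0],[0,-0.0363,0,0,0],[0,-0.0413,0,0,0],[0,-0.045,0,0,0],[0,-0.045,0,0,0],[0,-0.045,0,0,0]],
])

```text
time_s: 10.1
tool_pos: [583.9, -141.8, 166.7]
orientation: [-0.04, 0.999, -0.0, 0.0]
contact_force: [-2.1, -0.2, -1.5]
width: 0.004
grasp_force: 0.7
```

```bash
python3 g.py
```

```text
sel pos [ 27.  -44.2 166.7] F [-2.1 -0.  -1.5] turn -0.0 w 0.0 t 10.1
```

Knob estimated at x = 56. I'll go a little further until I feel the stop, then back off and check.

Converted, -3 mm / 800 = -0.0038, -2 mm / 800 = -0.0025.

Request:
drive_effector([
  [[0,-0.0013,0,0,0],[0,-0.0025,0,0,0],[0,-0.0038,0,0,0],[0,-0.0038,0,0,0],[0,-0.0038,0,0,0]],
])

```text
time_s: 10.72
tool_pos: [585.8, -141.5, 166.2]
orientation: [-0.04, 0.999, 0.0, -0.001]
contact_force: [-4.8, 0.1, 0.5]
width: 0.005
grasp_force: 2.6
```

```bash
python3 g.py
```

```text
sel pos [ 28.9 -44.1 166.2] F [-4.8  0.5  0.5] turn -0.0 w 0.0 t 10.725
```

Request:
drive_effector([
  [[0,0.0375,0,0,0],[0,0.1,0,0,0],[0,0.1375,0,0,0],[0,0.1375,0,0,0],[0,0.1375,0,0,0]],
])

```text
time_s: 11.35
tool_pos: [478.5, -150.2, 167.3]
orientation: [-0.04, 0.999, -0.0, 0.001]
contact_force: [-0.0, -0.5, -0.3]
width: 0.0
grasp_force: 0.0
```

```bash
python3 pic.py pics/p4.png
```

Run:
```python
from h import *
S=R.from_euler("z",.08);O=np.array([553.5,-99.9,0])
for f in(.3,.35,.4):
    X=O+S.apply([150*np.sin(f),-150*np.cos(f)*np.sin(.31),22+150*np.cos(f)*np.cos(.31)])
    print(f,((proj("top",X)-[290,230]+.5)*4-.5).round(0),((proj("scene",X)-[305,205]+.5)*4-.5).round(0)+[400,0])
```

```text
0.3 [[269. 126.]] [[568.   2.]]
0.35 [[267. 113.]] [[556.   2.]]
0.4 [[264. 101.]] [[544.   3.]]
```

View pics/p4.png

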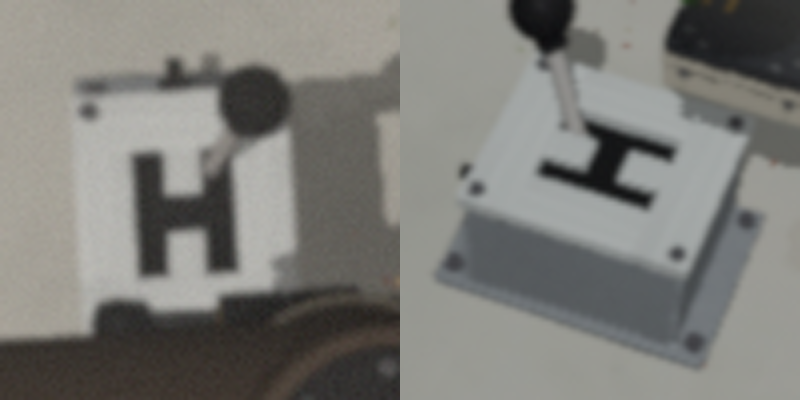

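The knob is at (255,101) in the top view and (541,8) in the scene view. That gives gear_fore of about 0.40 and gear_side of about 0.27. The arm is clear of everything, so I'm handing in.

```bash
python3 -c "
from bench import bot, order, camera
print(order.sign_off())"
```

```text
the job is handed in; nothing more can be done
None
```

The lever is in third, fully home against its front stop (gear_fore about 0.40, gear_side about 0.27 by camera); I handed the job in at about 11.5 s with the arm clear, and no verdict was returned.

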